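# Match the second menu stand to its neighbour

## Robot

A 6-joint arm with a two-finger parallel gripper is mounted at the origin on the work surface. World frame = base frame: x ahead of the robot, y to its left, z up, the work surface at z = 0. Lengths are in m, angles in rad, forces in N, time in s.
With the tool pointing down it reaches from about 0.275 to 0.85 m from the base axis. Payload 19 kg.
Tool frame: the origin (TCP) lies midway between the tips of the shut fingers; the grasp point (between the pads) lies 19 mm behind it; z points along the fingers, y is the line along which they close (so a half turn about z gives the same grasp; the last joint's range is limited). The gripper opens to 85 mm and grips with 20 to 120 N. Pads are 22 mm wide; open, the fingers measure 114 mm over their backs; the gripper's body (76 mm by 85 mm) begins 54 mm behind the grasp point. The pads swing forward as they close: fully open they stand 13 mm farther back than shut.
Start: joints at [1.104, 0.15, 1.437, -0, 1.554, -0.134], TCP at [0.188, 0.543, 0.231] pointing down, gripper open.
Joint ranges: [-2.8, 2.8], [-0.68, 2.1], [0.12, 2.68], [-1.39, 4.53], [0.16, 2.79], [-2.81, 2.81]. Speed limits (rad/s): [1.89, 1.89, 2.22, 3.01, 3.01, 3.01].

## Interface

Orientations are given as a unit quaternion [x, y, z, w].
In Python, from bench import robot gives the robot as it stands.
- The arm moves only by the shell command python3 -m pendant 'ROWS'. ROWS is JSON, a list of rows, each an object of numbers: "wx", "wy", "wz": the turn, a rotation vector about the tool's x, y, z as a fraction of full scale; "dx", "dy", "dz": the shift along the tool's x, y, z as a fraction of full scale; "jaw": the opening, from 0 (shut) to 1 (fully open). A call has 1 to 20 rows; each row is the pose to reach, as a shift and turn from the pose commanded when the call began, along the tool's axes at that moment, turning the shorter way round; what a row does not reach only later rows make up. Full scale, the value 1, is 300 mm for a shift and 180 degrees for a turn. A row lasts 1/8 s, in which the tool goes at most 62.5 mm and 10.7 degrees, less where a joint would pass 70% of its speed; a pose out of reach is approached as far as the arm can. A call with a number of a shift or a turn outside -1 to 1 is refused whole. A call with a gripper value outside its range is refused whole. The fingers move at their own pace and stop on an object; the grip force is fixed at half the most. Time passes only in rows, so rows that repeat a pose let the fingers close. It gives the time, the measured TCP pose, the force, the opening and the grip force at its end, in the units of the state.
- robot.sense(): the state, without advancing time (a new reading comes with each control period).
- robot.camera(name): name is "side" or "top" or "wrist"; returns (picture, depth): 384x512x3 uint8, red, green, blue; 384x512 float32, m along the optical axis (not along the pixel's ray), 0 where there is no reading.
- robot.camera_params(name): a dict with "intrinsics" (3x3 intrinsics, pixels), "k1" (the pictures are not rectified: a ray, as slopes to the right and down, at radius r is drawn at 1 + k1 r^2 times it, then the intrinsics apply), "R" (3x3) and "t" (3): a world point X has camera coordinates R X + t. Camera axes: x right, y down, z forward; pixel columns grow to the right and rows downward; lengths in m; the calibration is good to about 2 mm. A picture is of the moment at which its call begins: read the wrist's pose just before it. camera_params takes no time and is no camera call; for the wrist camera it gives the pose at the moment of the call.
- robot.hand_in(): hands the job in; it is judged then, once.
The state is a dict: "time_s": time; "joint_positions": joint angles; "joint_velocities": joint speeds; "effort": joint torques, N m; "tool_pos": TCP position; "tcp_rot": TCP orientation; "force": force on the tool from outside, world axes, zero at the start; "wrist_torque": the same for the moment, N m; "grip_width": finger opening in m; "grasp_force": force on a finger pad.
Only numpy, scipy, OpenCV 4.12 (cv2) and the standard library are available. Lean on these libraries where they do the work, as an engineer would, in place of code of your own. Each camera call takes 0.05 s, during which the arm holds its last target. There are 200 camera calls.

## Task

Make the unfinished menu stand look like its finished neighbour. First lift the lantern up and off its hook under the shelf and stand it upright in the middle of the unfinished stand's round dark inlay; then fold that stand's menu board over until it leans at the same angle as the neighbour's board, and let go. Leave the neighbouring stand, the votive cup and the salt shaker as they are.

Things in the scene. Friction and masses are not known exactly. Their poses are not given: they have to be found in the camera images.
- riser: light wooden riser shelf on two end panels, fixed; origin on the table under the middle of the shelf. Shelf board: 100 (x) x 760 (y) x 18 mm, underside 320 mm above the table, top 338; end panels 18 mm thick at y = +-371 mm. Its x axis points away from the robot (yaw up to 0.12 rad); candles up to 60 mm high stand on top.
- hook_seat (a point): lowest point of the centre line of a 6 mm brass wire hook screwed under the shelf, 240 mm above the table, 12 mm behind the shelf's near edge. Axes as the riser's. The hook lies in its x-z plane: the free tip points to -x, 20 mm nearer the robot and 17 mm higher than the seat; the stem rises 22 mm behind the seat.
- lantern: the loose tea-light lantern hanging on the hook, 150 g nominal (may vary by 20 %): a square body 46 x 46 mm and 60 mm high, dark steel frame with clear panes, flat underside; a stiff 5 mm wire bail rises from its two y sides to 137.5 mm (bail in the y-z plane; its top passes over the hook). Origin at the centre of the underside, z up, sides along x and y.
- stand: the unfinished menu stand, fixed: light wooden plinth 150 (x) x 220 (y) x 20 mm, origin at the centre of its underside, on the table. Its inlay (36 mm radius) is centred at (+20, +62) mm; its board's hinge line runs along y at (+60, -45) mm, 27 mm above the table. It may be the left or the right of the two stands.
- stand_spot (a point): centre of the round dark inlay on the unfinished stand, flush with the plinth's top, 20 mm above the table.
- board (a joint): angle (rad) of the unfinished stand's board: 0 = lying flat on the plinth towards the robot (-x), pi/2 = upright, more = leaning away from the robot; range 0 to 1.95. A stiff friction hinge (0.22 N m) keeps it where it is left. It starts slightly past upright, leaning away, under the shelf.
- board_hinge (a point): middle of that board's hinge line.
- board_edge (a point): middle of that board's free edge, 120 mm from the hinge. The board is light wood, 110 mm wide (y), 8 mm thick, with a paper menu on its +z side (the side away from the robot when upright). x points from this edge to the hinge, y along the hinge, z out of the menu side.
- neighbour: the finished stand, same make and same yaw, fixed, leave alone; origin as for the unfinished stand.
- neighbour_board (a joint): angle of the neighbour's board (same meaning): the lean to match, between about 0.9 and 1.3 rad.
- neighbour_board_edge (a point): middle of the free edge of the neighbour's board, axes as for board_edge.
- neighbour_lantern: the same kind of lantern, standing on the neighbour's inlay; leave alone. Origin at the centre of its underside.
- votive: glass votive cup, 54 mm across, 55 mm high, between the stands; origin under its centre (so for the shaker).
- shaker: white salt shaker, 34 mm across, 52 mm high, in front of the gap between the stands. (Elsewhere a plate and cutlery lie flat near the robot, and glasses up to 300 mm high stand outside the riser's ends and behind it.)

How it is judged:
By the outcome, as a careful person would: the job done as asked, in the order asked, and still so for the second after the job is handed in, with the robot touching nothing.
It also fails if it takes over 72 s, if anything falls off the work surface, if the arm or the gripper's body presses on something with over 40 N, if the wrist force passes 120 N, or if a joint passes its speed limit or range.

## Working session

There is one attempt and no reset: what is moved stays moved. The work goes in short steps, Python scripts to look and compute and a shell command to move; the robot and the scene stay as the last step left them, time stands still between calls to the robot, and variables do not carry over. Pictures are saved under pics/ and viewed, at most 11 in all, crops included, and the job is handed in when it is done.

```bash
mkdir -p pics; ls
cat > h.py <<'E'
import numpy as np,cv2
from bench import robot
def snap(n,f):
    p=robot.camera_params(n);im,d=robot.camera(n)
    np.savez('pics/'+f,im=im,d=d,K=p['intrinsics'],k1=p['k1'],R=p['R'],t=p['t'])
    cv2.imwrite('pics/'+f+'.png',im[:,:,::-1]);return load(f)
def load(f):
    return dict(np.load('pics/'+f+'.npz'))
def ray(c,u,v):
    K=c['K'];x=np.array([(u-K[0,2])/K[0,0],(v-K[1,2])/K[1,1]]);s=x.copy()
    for _ in range(20): s=x/(1+c['k1']*(s@s))
    return -c['R'].T@c['t'],c['R'].T@np.array([s[0],s[1],1])
def plane(c,u,v,z):
    o,r=ray(c,u,v);return o+r*(z-o[2])/r[2]
def dep(c,u,v):
    o,r=ray(c,u,v);return o+r*c['d'][int(v),int(u)]
def cloud(c):
    K=c['K'];h,w=c['d'].shape;u,v=np.meshgrid(np.arange(w),np.arange(h))
    x=np.stack([(u-K[0,2])/K[0,0],(v-K[1,2])/K[1,1]],-1);s=x.copy()
    for _ in range(20): s=x/(1+c['k1']*(s**2).sum(-1,keepdims=True))
    P=np.concatenate([s,np.ones((h,w,1))],-1)*c['d'][...,None]
    return (P-c['t'])@c['R']
def proj(c,X):
    q=c['R']@np.array(X)+c['t'];s=q[:2]/q[2];s=s*(1+c['k1']*(s@s));K=c['K']
    return K[0,0]*s[0]+K[0,2],K[1,1]*s[1]+K[1,2]
E
python3 - <<'E'
from h import *
print(robot.sense())
for n in('side','top','wrist'):
    c=snap(n,n+'0');print(n,-c['R'].T@c['t'],c['R'].round(2).tolist(),c['K'].round(0).tolist(),c['k1'])
a=[cv2.imread(f'pics/{n}0.png') for n in('side','top')]
E
```

```text
pics
{'time_s': 0.0, 'joint_positions': array([ 1.10398933e+00,  1.50982387e-01,  1.43798148e+00, -4.58766106e-07,
        1.55378409e+00, -1.34021834e-01]), 'joint_velocities': array([ 0.00152958, -0.00063663, -0.00085345,  0.00024506,  0.00033615,
       -0.00048475]), 'effort': array([-4.64175337e-04, -7.13063836e+01, -5.70873785e+01, -1.39309195e-04,
        8.83714092e-03, -4.75542038e-05]), 'tool_pos': array([0.18776834, 0.54324136, 0.23070218]), 'tcp_rot': array([ 1.65625807e-01,  9.86188500e-01, -5.51847910e-04, -1.70717071e-04]), 'force': array([ 0.21060537, -0.51606834, -0.22413132]), 'wrist_torque': array([-0.01609036, -0.01215586,  0.01131982]), 'grasp_force': 0.0, 'grip_width': 0.08520537897968061}
side [ 0.32802832 -0.6076645   0.6669682 ] [[0.94, -0.33, 0.0], [-0.19, -0.56, -0.8], [0.27, 0.76, -0.59]] [[415.0, 0.0, 256.0], [0.0, 415.0, 191.0], [0.0, 0.0, 1.0]] -0.12429631493295974
top [0.38588549 0.02118967 0.94346903] [[0.03, -1.0, 0.01], [-0.98, -0.03, -0.17], [0.17, -0.0, -0.98]] [[396.0, 0.0, 251.0], [0.0, 396.0, 187.0], [0.0, 0.0, 1.0]] -0.08810572736560068
wrist [0.12382152 0.56565466 0.37323746] [[0.33, 0.95, -0.0], [0.91, -0.31, 0.27], [0.25, -0.09, -0.96]] [[340.0, 0.0, 254.0], [0.0, 340.0, 192.0], [0.0, 0.0, 1.0]] -0.030545573602879555
```

View pics/side0.png

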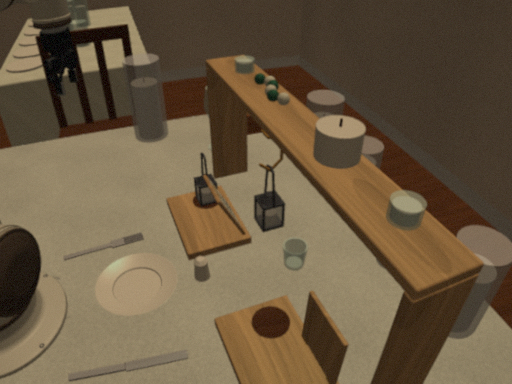

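View pics/top0.png

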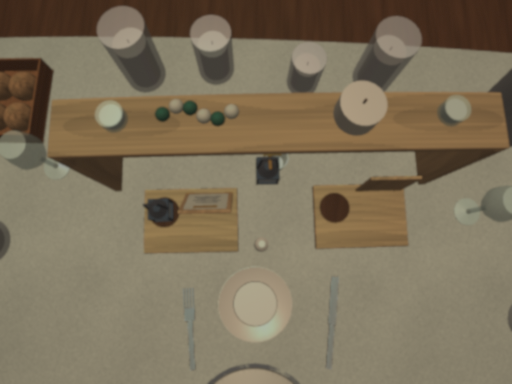

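Top view: the unfinished stand is on the right (inlay ≈(334,207), board ≈(390,183)), and the neighbour is on the left with its menu at (207,202). The lantern hangs at (268,168), the votive sits behind it at about (281,160), and the shaker is at (261,244).

Run:
```python
from h import *
T=load('top0');S=load('side0')
np.set_printoptions(precision=4,suppress=True)
P=cloud(T);Q=cloud(S)
# shelf near edge / ends from top surface
m=(abs(P[...,2]-.338)<.006)&(T['d']>0)
p=P[m];p=p[(p[:,0]>.4)]
print('shelf',cv2.minAreaRect((p[:,:2]*1000).astype(np.float32)),np.median(p[:,2]))
for nm,u0,u1 in(('neigh',120,245),('stand',305,420)):
    m=np.zeros(T['d'].shape,bool);m[170:270,u0:u1]=1
    m&=(abs(P[...,2]-.020)<.005)
    p=P[m];print(nm,len(p),cv2.minAreaRect((p[:,:2]*1000).astype(np.float32)),np.median(p[:,2]))
# inlay
for C,nm,(u0,u1,v0,v1) in((T,'T',(315,355,187,226)),(S,'S',(245,300,300,345))):
    g=C['im'].astype(int).sum(-1)[v0:v1,u0:u1]
    b=(g<np.median(C['im'].astype(int).sum(-1)[v0:v1,u0:u1])*0+200).astype(np.uint8)
    n,l,st,ce=cv2.connectedComponentsWithStats(b);i=1+st[1:,4].argmax()
    print('inlay',nm,st[i],ce[i]+[u0,v0],plane(C,*(ce[i]+[u0,v0]),.02))
    # extents
# neighbour board cloud
for C,W,nm in((T,P,'T'),(S,Q,'S')):
    for tag,y0,y1 in(('nb',.03,.3),('ub',-.32,-.1)):
        m=(W[...,2]>.03)&(W[...,2]<.17)&(W[...,1]>y0)&(W[...,1]<y1)&(W[...,0]>.35)&(W[...,0]<.6)&(C['d']>0)
        v,u=np.nonzero(m);print(nm,tag,m.sum(),u.min(),u.max(),v.min(),v.max(),W[m].min(0),W[m].max(0))
a=cv2.resize(S['im'][140:265,150:320,::-1].copy(),None,fx=4,fy=4,interpolation=2)
cv2.imwrite('pics/sc.png',a)
```

```text
shelf ((600.6835327148438, -24.558685302734375), (101.44789123535156, 758.4317626953125), 2.967005729675293) 0.3384361880015444
neigh 4323 ((468.101318359375, 183.2740478515625), (332.56884765625, 184.256103515625), 82.71603393554688) 0.020187664441655522
stand 5391 ((505.8381042480469, -261.3204040527344), (181.51565551757812, 264.5938415527344), 2.80924129486084) 0.020681941779179598
inlay T [  5   6  29  29 645] [334.1597 207.276 ] [ 0.5057 -0.1783  0.02  ]
inlay S [  7   6  38  32 941] [270.3719 321.9086] [ 0.5082 -0.1762  0.02  ]
T nb 1584 142 232 192 221 [0.458  0.0594 0.0301] [0.5332 0.2489 0.1594]
T ub 636 356 414 176 191 [ 0.5438 -0.3197  0.0309] [ 0.5598 -0.2268  0.1513]
S nb 942 194 244 152 233 [0.4616 0.0587 0.0301] [0.5364 0.2501 0.1589]
S ub 1827 302 343 291 378 [ 0.5472 -0.3199  0.0303] [ 0.5641 -0.2265  0.1506]
```

View pics/sc.png

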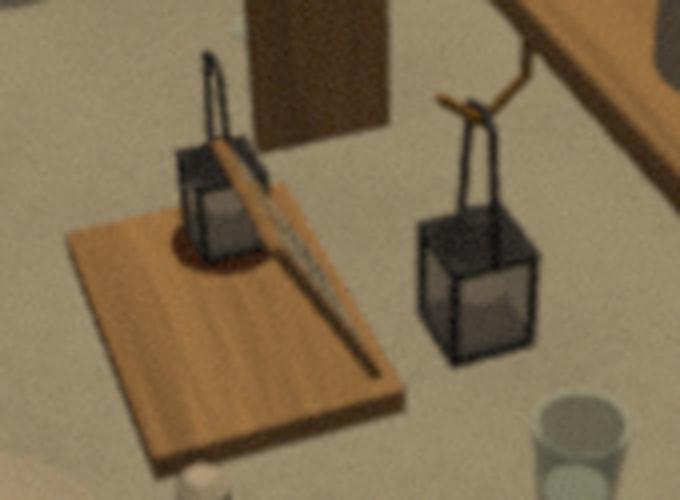

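The crop shows the neighbour's board leaning toward the robot over its plinth. The lantern hangs from the brass hook by its bail, with the hook at about side px (268,166) and the body at (270,210). Next I'll fit the planes.

Run:
```python
from h import *
np.set_printoptions(precision=4,suppress=True)
T=load('top0');S=load('side0');P=cloud(T);Q=cloud(S)
for nm,u0,u1 in(('neigh',138,245),('stand',308,415)):
    hsv=cv2.cvtColor(T['im'],cv2.COLOR_RGB2HSV);m=np.zeros(T['d'].shape,bool);m[186:262,u0:u1]=1
    m&=(abs(P[...,2]-.020)<.006)&(hsv[...,1]>90)
    n,l,st,ce=cv2.connectedComponentsWithStats(m.astype(np.uint8));i=1+st[1:,4].argmax();m=l==i
    p=np.array([plane(T,u,v,.02)[:2] for v,u in zip(*np.nonzero(m))])
    print(nm,len(p),st[i],cv2.minAreaRect((p*1000).astype(np.float32)))
    # near edge line
    vs=[];
    for u in range(st[i][0]+6,st[i][0]+st[i][2]-6):
        vs.append((u,np.nonzero(m[:,u])[0].max()+.5))
    e=np.array([plane(T,u,v,.02)[:2] for u,v in vs]);f=np.polyfit(e[:,1],e[:,0],1)
    print(' near edge slope dx/dy',f,np.degrees(np.arctan(-f[0])))
yaw=np.radians(2.97)
def fit(p,tag):
    for _ in range(6):
        c=np.median(p,0) if 0 else p.mean(0);U,s,V=np.linalg.svd(p-c,full_matrices=False);r=(p-c)@V[2]
        p=p[abs(r)<max(.003,0)+2*0] if (abs(r)<.003).sum()>50 else p
    n=V[2]*np.sign(V[2][2]+1e-9);nx=n[:2]@[np.cos(yaw),np.sin(yaw)]
    print(tag,len(p),'n',n,'yawn',np.degrees(np.arctan2(n[1],n[0])),'angle',np.arctan2(nx,n[2]),'c',c,'rms',r.std(),'min',p.min(0),'max',p.max(0))
for C,W,nm in((T,P,'T'),(S,Q,'S')):
    for tag,y0,y1 in(('nb',.055,.17),('ub',-.36,-.21)):
        m=(W[...,2]>.032)&(W[...,2]<.17)&(W[...,1]>y0)&(W[...,1]<y1)&(W[...,0]>.35)&(W[...,0]<.62)&(C['d']>0)
        p=W[m]
        if tag=='ub': p=p[p[:,0]<.58]
        fit(p,nm+tag)
# lantern (hanging) cloud
for C,W,nm in((T,P,'T'),(S,Q,'S')):
    m=(W[...,2]>.09)&(W[...,2]<.26)&(abs(W[...,1]+.02)<.06)&(W[...,0]>.47)&(W[...,0]<.57)&(C['im'].astype(int).sum(-1)<220)&(C['d']>0)
    p=W[m];
    for a,b in((.1,.155),(.155,.17),(.17,.21),(.21,.25)):
        q=p[(p[:,2]>a)&(p[:,2]<b)]
        if len(q):print(nm,a,b,len(q),q.mean(0),q.min(0),q.max(0))
```

```text
neigh 4156 [ 144  188   94   65 4156] ((465.9861755371094, 158.82720947265625), (147.9062042236328, 218.2734832763672), 3.0037729740142822)
 near edge slope dx/dy [-0.0581  0.4013] 3.3236653203208526
stand 5307 [ 313  186   95   62 5307] ((486.45849609375, -240.10711669921875), (144.3385772705078, 220.92666625976562), 1.7743579149246216)
 near edge slope dx/dy [-0.0519  0.4025] 2.973768718347905
Tnb 922 n [0.8876 0.0468 0.4583] yawn 3.020241230146271 angle 1.094748191579769 c [0.4993 0.1143 0.0927] rms 0.000778351510655454 min [0.4725 0.0594 0.0326] max [0.5299 0.1697 0.1383]
Tub 627 n [-0.9976 -0.0487  0.0484] yawn -177.20541721572982 angle -1.5223657106023198 c [ 0.5496 -0.2797  0.1015] rms 0.0008735555090546234 min [ 0.5438 -0.337   0.032 ] max [ 0.5569 -0.2272  0.1507]
Snb 293 n [0.8787 0.0166 0.477 ] yawn 1.0813175337806702 angle 1.0732840729231317 c [0.5004 0.0989 0.0974] rms 0.001345233258034095 min [0.4755 0.0593 0.0341] max [0.5352 0.1687 0.1377]
Sub 2094 n [-0.9978 -0.0533  0.0399] yawn -176.94397304540124 angle -1.5309044646821621 c [ 0.5527 -0.2857  0.0976] rms 0.0007821333741088672 min [ 0.5473 -0.3364  0.032 ] max [ 0.56   -0.2265  0.1515]
T 0.1 0.155 80 [ 0.5418 -0.014   0.1289] [ 0.5374 -0.0339  0.1163] [0.5438 0.0076 0.1545]
T 0.155 0.17 10 [ 0.5387 -0.0152  0.1667] [ 0.5368 -0.0343  0.1572] [0.5398 0.0081 0.1699]
T 0.17 0.21 334 [ 0.5524 -0.0113  0.1792] [ 0.5376 -0.0334  0.1703] [0.5698 0.0093 0.2096]
T 0.21 0.25 70 [ 0.5612 -0.0106  0.2411] [ 0.5571 -0.0281  0.2142] [0.5671 0.0061 0.2497]
S 0.1 0.155 294 [ 0.5516 -0.0216  0.1307] [ 0.5406 -0.0364  0.113 ] [0.57   0.0103 0.1546]
S 0.155 0.17 55 [ 0.548  -0.0198  0.1627] [ 0.5409 -0.0365  0.155 ] [0.5699 0.0086 0.1699]
S 0.17 0.21 305 [ 0.5561 -0.0172  0.1809] [ 0.5407 -0.0358  0.17  ] [0.57   0.0123 0.2089]
S 0.21 0.25 87 [ 0.5636 -0.0148  0.2347] [ 0.5551 -0.0306  0.2105] [0.5698 0.0058 0.2498]
```

Everything agrees on a yaw of about 0.052. The unfinished stand's inlay is at about (0.507,-0.177), the neighbour's angle is about 1.09, and the lantern is at about (0.563,-0.012) with its base near z=0.108. I'll approach from the front with the tool 35° below horizontal, stopping short to look.

```bash
cat >> h.py <<'E'
from scipy.spatial.transform import Rotation as Ro
def tool(pitch,yaw):  # z points pitch rad below horizontal along heading yaw
    z=np.array([np.cos(pitch)*np.cos(yaw),np.cos(pitch)*np.sin(yaw),-np.sin(pitch)])
    y=np.array([-np.sin(yaw),np.cos(yaw),0]);return np.c_[np.cross(y,z),y,z]
def delta(p,R,p0=None,R0=None):
    s=robot.sense()
    if p0 is None:p0=s['tool_pos']
    if R0 is None:R0=Ro.from_quat(s['tcp_rot']).as_matrix()
    return (R0.T@(np.array(p)-p0)/.3).round(4),(Ro.from_matrix(R0.T@R).as_rotvec()/np.pi).round(4)
E
python3 - <<'E'
from h import *
R=tool(np.radians(35),.052);G=np.array([.563,-.012,.141]);tcp=G+.019*R[:,2]
print(tcp,tcp-.13*R[:,2]);
print(delta([.33,.1,.26],R));print(delta(tcp-.13*R[:,2],R))
T=load('top0')
for s in('top0','side0'):
    C=load(s)
    for X in([.563,-.012,.168],[.563,-.012,.108],[.5627,-.012,.2455]):print(s,proj(C,X))
E
```

```text
[ 0.57854285 -0.01119104  0.13010205] [ 0.47219703 -0.01672602  0.20466698]
(array([-0.9308, -1.2417, -0.0962]), array([-0.059 , -0.3018, -0.1128]))
(array([-1.5059, -1.4545,  0.0883]), array([-0.059 , -0.3018, -0.1128]))
top0 (np.float64(267.389487159653), np.float64(167.48319303623796))
top0 (np.float64(266.05959566876606), np.float64(173.64352553881878))
top0 (np.float64(269.42545138492), np.float64(158.19173591569148))
side0 (np.float64(268.5512117618684), np.float64(201.80884738814467))
side0 (np.float64(267.9590984038602), np.float64(224.9603827564249))
side0 (np.float64(269.22942539748846), np.float64(168.7084242826485))
```

```bash
python3 -m pendant '[{"dx":-0.75,"dy":-0.95,"dz":-0.1,"jaw":1},{"dx":-0.75,"dy":-0.95,"dz":-0.1,"jaw":1},{"dx":-0.75,"dy":-0.95,"dz":-0.1,"jaw":1},{"dx":-0.75,"dy":-0.95,"dz":-0.1,"jaw":1},{"dx":-0.75,"dy":-0.95,"dz":-0.1,"wx":-0.06,"wy":-0.3,"wz":-0.11,"jaw":1},{"dx":-0.75,"dy":-0.95,"dz":-0.1,"wx":-0.06,"wy":-0.3,"wz":-0.11,"jaw":1},{"dx":-0.75,"dy":-0.95,"dz":-0.1,"wx":-0.06,"wy":-0.3,"wz":-0.11,"jaw":1},{"dx":-0.75,"dy":-0.95,"dz":-0.1,"wx":-0.06,"wy":-0.3,"wz":-0.11,"jaw":1},{"dx":-0.75,"dy":-0.95,"dz":-0.1,"wx":-0.06,"wy":-0.3,"wz":-0.11,"jaw":1},{"dx":-0.75,"dy":-0.95,"dz":-0.1,"wx":-0.06,"wy":-0.3,"wz":-0.11,"jaw":1},{"dx":-0.75,"dy":-0.95,"dz":-0.1,"wx":-0.06,"wy":-0.3,"wz":-0.11,"jaw":1},{"dx":-0.75,"dy":-0.95,"dz":-0.1,"wx":-0.06,"wy":-0.3,"wz":-0.11,"jaw":1},{"dx":-0.75,"dy":-0.95,"dz":-0.1,"wx":-0.06,"wy":-0.3,"wz":-0.11,"jaw":1}]'
python3 - <<'E'
from h import *
R=tool(np.radians(35),.052);G=np.array([.563,-.012,.141]);tcp=G+.019*R[:,2]
s=robot.sense();print(s['joint_positions'].round(3),s['time_s'])
print(delta(tcp-.13*R[:,2],R))
E
```

```text
[ 1.104  0.151  1.438  0.     1.554 -0.134] 0.15
(array([-1.5059, -1.4545,  0.0883]), array([-0.059 , -0.3018, -0.1128]))$[0]: bad value
```

```bash
python3 -m pendant '[{"dx":-0.1,"dy":-0.15,"dz":-0.1,"wx":0,"wy":0,"wz":0,"jaw":1}]'
```

```text
time_s: 0.28
tool_pos: [0.2008, 0.4912, 0.2585]
tcp_rot: [0.165, 0.986, -0.003, -0.001]
force: [0.9, -0.1, 1.5]
grip_width: 0.0854
grasp_force: 0.0
```

```bash
python3 -m pendant '[{"dx":-0.65,"dy":-0.8,"dz":0,"wx":0,"wy":0,"wz":0,"jaw":1},{"dx":-0.65,"dy":-0.8,"dz":0,"wx":0,"wy":0,"wz":0,"jaw":1},{"dx":-0.65,"dy":-0.8,"dz":0,"wx":0,"wy":0,"wz":0,"jaw":1},{"dx":-0.65,"dy":-0.8,"dz":0,"wx":-0.06,"wy":-0.3,"wz":-0.11,"jaw":1},{"dx":-0.65,"dy":-0.8,"dz":0,"wx":-0.06,"wy":-0.3,"wz":-0.11,"jaw":1},{"dx":-0.65,"dy":-0.8,"dz":0,"wx":-0.06,"wy":-0.3,"wz":-0.11,"jaw":1},{"dx":-0.65,"dy":-0.8,"dz":0,"wx":-0.06,"wy":-0.3,"wz":-0.11,"jaw":1},{"dx":-0.65,"dy":-0.8,"dz":0,"wx":-0.06,"wy":-0.3,"wz":-0.11,"jaw":1},{"dx":-0.65,"dy":-0.8,"dz":0,"wx":-0.06,"wy":-0.3,"wz":-0.11,"jaw":1},{"dx":-0.65,"dy":-0.8,"dz":0,"wx":-0.06,"wy":-0.3,"wz":-0.11,"jaw":1},{"dx":-0.65,"dy":-0.8,"dz":0,"wx":-0.06,"wy":-0.3,"wz":-0.11,"jaw":1}]'
python3 - <<'E'
from h import *
R=tool(np.radians(35),.052);G=np.array([.563,-.012,.141]);tcp=G+.019*R[:,2]
s=robot.sense();print(s['joint_positions'].round(3),s['time_s'])
print(delta(tcp-.13*R[:,2],R))
E
```

```text
time_s: 1.65
tool_pos: [0.3109, 0.2147, 0.2595]
tcp_rot: [-0.015, 0.888, 0.009, 0.459]
force: [0.2, 1.2, 0.1]
grip_width: 0.0856
grasp_force: 0.0
[ 0.967 -0.682  2.283 -0.86   1.042 -0.378] 1.65
(array([-0.1472, -0.7903,  0.5208]), array([-0.0039, -0.0018, -0.0036]))
```

```bash
python3 -m pendant '[{"dx":-0.15,"dy":-0.79,"dz":0.52,"wx":-0.004,"wy":-0.002,"wz":-0.004,"jaw":1},{"dx":-0.15,"dy":-0.79,"dz":0.52,"wx":-0.004,"wy":-0.002,"wz":-0.004,"jaw":1},{"dx":-0.15,"dy":-0.79,"dz":0.52,"wx":-0.004,"wy":-0.002,"wz":-0.004,"jaw":1},{"dx":-0.15,"dy":-0.79,"dz":0.52,"wx":-0.004,"wy":-0.002,"wz":-0.004,"jaw":1},{"dx":-0.15,"dy":-0.79,"dz":0.52,"wx":-0.004,"wy":-0.002,"wz":-0.004,"jaw":1},{"dx":-0.15,"dy":-0.79,"dz":0.52,"wx":-0.004,"wy":-0.002,"wz":-0.004,"jaw":1},{"dx":-0.15,"dy":-0.79,"dz":0.52,"wx":-0.004,"wy":-0.002,"wz":-0.004,"jaw":1},{"dx":-0.15,"dy":-0.79,"dz":0.52,"wx":-0.004,"wy":-0.002,"wz":-0.004,"jaw":1}]'
python3 - <<'E'
from h import *
R=tool(np.radians(35),.052);G=np.array([.563,-.012,.141]);tcp=G+.019*R[:,2]
s=robot.sense();print(s['joint_positions'].round(3),s['time_s'])
print(delta(tcp-.13*R[:,2],R))
c=snap('wrist','w1')
for X in([.563,-.012,.108],[.563,-.012,.168],[.563,-.012,.2455]):print(proj(c,X))
E
```

```text
time_s: 2.65
tool_pos: [0.4555, 0.0422, 0.1967]
tcp_rot: [-0.024, 0.894, 0.014, 0.448]
force: [0.1, 1.1, -0.5]
grip_width: 0.0852
grasp_force: 0.0
[-0.257 -0.678  2.396  0.476  0.571 -2.168] 2.65
(array([-0.0487, -0.1991,  0.0196]), array([ 0.0013, -0.0097, -0.0003]))
(np.float64(181.55444823352857), np.float64(170.75104145690938))
(np.float64(175.88104296635902), np.float64(241.22851259307905))
(np.float64(167.48938378324922), np.float64(350.38274421179904))
```

View pics/w1.png

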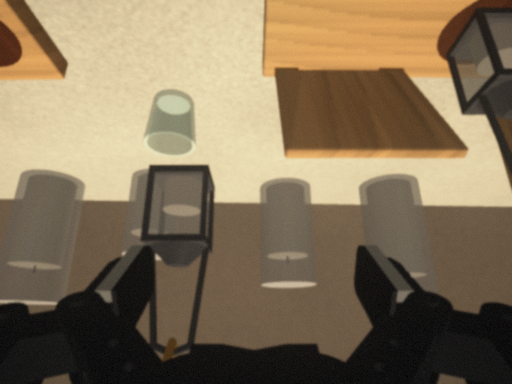

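The lantern appears at (180,205), exactly where my estimate projects, so the pose is confirmed. I'll line up with it sideways before going in.

```bash
python3 -m pendant '[{"dx":-0.05,"dy":-0.2,"dz":0.1,"wx":0.001,"wy":-0.01,"wz":0,"jaw":1},{"dx":-0.05,"dy":-0.2,"dz":0.1,"wx":0.001,"wy":-0.01,"wz":0,"jaw":1},{"dx":-0.05,"dy":-0.2,"dz":0.1,"wx":0.001,"wy":-0.01,"wz":0,"jaw":1},{"dx":-0.05,"dy":-0.2,"dz":0.1,"wx":0.001,"wy":-0.01,"wz":0,"jaw":1}]'
python3 - <<'E'
from h import *
R=tool(np.radians(35),.052);G=np.array([.562,-.012,.141]);tcp=G+.019*R[:,2]
s=robot.sense();print(s['joint_positions'].round(3),s['time_s'])
print(delta(tcp-.03*R[:,2],R),delta(tcp,R))
c=snap('wrist','w2')
m=(c['im'].astype(int).sum(-1)<130).astype(np.uint8);
print(proj(c,[.563,-.012,.108]),proj(c,[.563,-.012,.168]))
for v in(180,190,200,210,220):
    r=np.nonzero(m[v])[0];print(v,r.min() if len(r) else 0,r[(r<400)][[0,-1]] if len(r) else 0)
E
```

```text
time_s: 3.2
tool_pos: [0.4909, -0.0145, 0.1894]
tcp_rot: [-0.023, 0.887, 0.013, 0.461]
force: [0.1, -0.1, 0.1]
grip_width: 0.0855
grasp_force: 0.0
[-0.467 -0.551  2.373  0.819  0.59  -2.613] 3.2
(array([-0.0044, -0.0042,  0.25  ]), array([ 0.0003, -0.0006, -0.0003])) (array([-0.0046, -0.0043,  0.35  ]), array([ 0.0003, -0.0006, -0.0003]))
(np.float64(251.60211183397234), np.float64(157.4905635245067)) (np.float64(251.50003564594854), np.float64(237.90259993707494))
180 223 [223 287]
190 221 [221 288]
200 221 [221 289]
210 220 [220 289]
220 219 [219 290]
```

Joint 6 is at -2.6, close to its limit. I'll fit a simple kinematic model from the poses seen so far so I can check reach for the grasp and the placement.

```bash
cat > kin.py <<'E'
import numpy as np
from scipy.optimize import least_squares
from scipy.spatial.transform import Rotation as Ro
D=[([1.104,.151,1.438,0,1.554,-.134],[.18777,.54324,.2307],[.16563,.98619,-.00055,-.00017]),
([.967,-.682,2.283,-.86,1.042,-.378],[.3109,.2147,.2595],[-.015,.888,.009,.459]),
([-.257,-.678,2.396,.476,.571,-2.168],[.4555,.0422,.1967],[-.024,.894,.014,.448]),
([-.467,-.551,2.373,.819,.59,-2.613],[.4909,-.0145,.1894],[-.023,.887,.013,.461])]
E_=lambda s,*a:Ro.from_euler(s,a if len(a)>1 else a[0])
lo=np.array([-2.8,-.68,.12,-1.39,.16,-2.81]);hi=np.array([2.8,2.1,2.68,4.53,2.79,2.81])
def fk(q,k):
    z=E_('z',q[0]);A=z*E_('y',q[1]);B=z*E_('y',q[1]+q[2]);W=B*E_('z',q[3])*E_('y',q[4])*E_('z',q[5])
    p=z.apply([k[0],k[1],k[2]])+A.apply([0,0,k[3]])+B.apply([k[4],0,k[5]])+W.apply([0,0,k[6]])
    return p,W*E_('z',k[7])
def res(k):
    r=[]
    for q,p,o in D:
        a,R=fk(q,k);r+=list(a-p)+list(.3*(R.inv()*Ro.from_quat(o)).as_rotvec())
    return r
def fit():
    best=None
    for k7 in(0,np.pi/2,np.pi,-np.pi/2):
        f=least_squares(res,[0,-.07,.3,.4,0,.4,.2,k7])
        if best is None or f.cost<best.cost:best=f
    return best
def ik(p,R,k,q0):
    f=lambda q:np.r_[fk(q,k)[0]-p,.3*(fk(q,k)[1].inv()*Ro.from_matrix(R)).as_rotvec()]
    s=least_squares(f,q0,bounds=(lo-.5,hi+.5));return s.x,np.abs(s.fun).max()
E
python3 - <<'E'
from kin import *
np.set_printoptions(precision=3,suppress=True)
f=fit();print(f.x,f.cost);print(np.array(f.fun).reshape(-1,6))
E
```

```text
[-0.002  0.077  0.163  0.477  0.073  0.502  0.322  1.571] 1.907501802935365e-07
[[-0. -0.  0. -0. -0.  0.]
 [ 0.  0. -0. -0. -0.  0.]
 [-0.  0. -0. -0. -0. -0.]
 [-0. -0.  0. -0.  0. -0.]]
```

The model fits essentially exactly. Now I'll evaluate the candidate pitches and both wrist flips.

```bash
cat >> kin.py <<'E'
K=fit().x
def sols(p,R):
    out=[]
    rng=np.random.default_rng(0)
    for _ in range(12):
        q,e=ik(p,R,K,rng.uniform(np.maximum(lo,-1.5),np.minimum(hi,2.6)))
        if e<1e-4 and not any(np.abs(q-o).max()<.01 for o in out): out.append(q)
    return out
E
python3 - <<'E'
from kin import *
from h import tool
np.set_printoptions(precision=2,suppress=True)
F=np.diag([-1,-1,1.])
for d in(35,45,55,65):
  R=tool(np.radians(d),.052);z=R[:,2]
  for nm,G in(('pick',[.562,-.011,.139]),('place',[.507,-.177,.055]),('retr',[.507-.08,-.181,.13])):
    for fl in(0,1):
      for q in sols(np.array(G)+.019*z,R@F if fl else R):
        bad=((q<lo)|(q>hi)).nonzero()[0]+1
        if len(bad)<2: print(d,nm,fl,q,'bad',bad)
E
```

```text
35 pick 0 [-0.32 -0.18  2.29  1.24  0.32  3.26] bad [6]
35 pick 0 [-0.32 -0.18  2.29  1.24  0.32 -3.02] bad [6]
35 pick 1 [-0.32 -0.18  2.29  1.24  0.32  0.12] bad []
35 place 0 [-0.88  0.04  2.34  1.5   0.72  2.58] bad []
35 place 1 [-0.88  0.04  2.34  1.5   0.72 -0.56] bad []
35 retr 0 [-1.12 -0.3   2.4   1.15  0.97  2.87] bad [6]
35 retr 1 [-1.12 -0.3   2.4   1.15  0.97 -0.27] bad []
45 pick 0 [-0.29 -0.17  2.18  0.59  0.44 -2.35] bad []
45 pick 1 [-0.29 -0.17  2.18  0.59  0.44  0.79] bad []
45 place 0 [-0.79 -0.01  2.26  1.12  0.63  3.01] bad [6]
45 place 0 [-0.79 -0.01  2.26  1.12  0.63 -3.27] bad [6]
45 place 1 [-0.79 -0.01  2.26  1.12  0.63 -0.13] bad []
45 retr 0 [-1.01 -0.32  2.31  0.89  0.92 -3.11] bad [6]
45 retr 0 [-1.01 -0.32  2.31  0.89  0.92  3.17] bad [6]
45 retr 1 [-1.01 -0.32  2.31  0.89  0.92  0.03] bad []
55 pick 0 [-0.25 -0.12  2.06  0.29  0.63 -2.06] bad []
55 pick 1 [-0.25 -0.12  2.06  0.29  0.63  1.08] bad []
55 place 0 [-0.71 -0.01  2.16  0.72  0.65 -2.84] bad [6]
55 place 1 [-0.71 -0.01  2.16  0.72  0.65  0.3 ] bad []
55 retr 0 [-0.89 -0.29  2.21  0.62  0.93 -2.82] bad [6]
55 retr 1 [-0.89 -0.29  2.21  0.62  0.93  0.32] bad []
65 pick 0 [-0.22 -0.05  1.94  0.15  0.84 -1.92] bad []
65 pick 1 [-0.22 -0.05  1.94  0.15  0.84  1.22] bad []
65 place 0 [-0.63  0.03  2.05  0.4   0.75 -2.51] bad []
65 place 1 [-0.63  0.03  2.05  0.4   0.75  0.63] bad []
65 retr 0 [-0.78 -0.23  2.11  0.38  0.99 -2.57] bad []
65 retr 1 [-0.78 -0.23  2.11  0.38  0.99  0.57] bad []
```

Only the flipped wrist (camera above) at 35° is feasible throughout, with the camera about 50 mm clear of the shelf. I'll turn the tool half round by increasing joint 6.

```bash
python3 -m pendant '[{"dx":0,"dy":0,"dz":0,"wx":0,"wy":0,"wz":0.5,"jaw":1},{"dx":0,"dy":0,"dz":0,"wx":0,"wy":0,"wz":0.5,"jaw":1},{"dx":0,"dy":0,"dz":0,"wx":0,"wy":0,"wz":0.5,"jaw":1},{"dx":0,"dy":0,"dz":0,"wx":0,"wy":0,"wz":0.5,"jaw":1},{"dx":0,"dy":0,"dz":0,"wx":0,"wy":0,"wz":0.5,"jaw":1},{"dx":0,"dy":0,"dz":0,"wx":0,"wy":0,"wz":0.5,"jaw":1},{"dx":0,"dy":0,"dz":0,"wx":0,"wy":0,"wz":0.5,"jaw":1},{"dx":0,"dy":0,"dz":0,"wx":0,"wy":0,"wz":0.5,"jaw":1},{"dx":0,"dy":0,"dz":0,"wx":0,"wy":0,"wz":0.5,"jaw":1}]'
python3 -m pendant '[{"dx":0,"dy":0,"dz":0,"wx":0,"wy":0,"wz":0.5,"jaw":1},{"dx":0,"dy":0,"dz":0,"wx":0,"wy":0,"wz":0.5,"jaw":1},{"dx":0,"dy":0,"dz":0,"wx":0,"wy":0,"wz":0.5,"jaw":1},{"dx":0,"dy":0,"dz":0,"wx":0,"wy":0,"wz":0.5,"jaw":1},{"dx":0,"dy":0,"dz":0,"wx":0,"wy":0,"wz":0.5,"jaw":1},{"dx":0,"dy":0,"dz":0,"wx":0,"wy":0,"wz":0.5,"jaw":1},{"dx":0,"dy":0,"dz":0,"wx":0,"wy":0,"wz":0.5,"jaw":1},{"dx":0,"dy":0,"dz":0,"wx":0,"wy":0,"wz":0.5,"jaw":1},{"dx":0,"dy":0,"dz":0,"wx":0,"wy":0,"wz":0.5,"jaw":1},{"dx":0,"dy":0,"dz":0,"wx":0,"wy":0,"wz":0.5,"jaw":1}]'
python3 - <<'E'
from h import *
np.set_printoptions(precision=4,suppress=True)
F=np.diag([-1,-1,1.])
R=tool(np.radians(35),.052)@F;G=np.array([.560,-.011,.139]);tcp=G+.019*R[:,2]
s=robot.sense();print(s['joint_positions'].round(3),s['time_s'])
print(delta(tcp,R))
w=snap('wrist','w3');T=snap('top','t3');
# lantern front/top: dark pixels of the body, from top+wrist depth
for c,n in((w,'w'),(T,'t')):
    W=cloud(c);m=(W[...,2]>.1)&(W[...,2]<.165)&(abs(W[...,1]+.012)<.04)&(W[...,0]>.53)&(W[...,0]<.547)&(c['d']>0)
    p=W[m];print(n,len(p),p.min(0) if len(p) else 0,p.max(0) if len(p) else 0,np.median(p,0) if len(p) else 0)
E
```

```text
time_s: 4.38
tool_pos: [0.4907, -0.0129, 0.1894]
tcp_rot: [0.611, 0.643, 0.336, 0.316]
force: [-0.3, 0.3, -0.2]
grip_width: 0.0853
grasp_force: 0.0
time_s: 5.62
tool_pos: [0.4907, -0.0131, 0.1893]
tcp_rot: [0.887, 0.025, 0.461, -0.013]
force: [-0.1, 0.3, -0.1]
grip_width: 0.0855
grasp_force: 0.0
[-0.464 -0.552  2.374  0.819  0.59   0.527] 5.625
(array([-0.0043,  0.006 ,  0.3487]), array([-0.001 ,  0.0005,  0.0005]))
w 3232 [ 0.5386 -0.0341  0.1106] [0.547 0.012 0.165] [ 0.5444 -0.0109  0.1389]
t 111 [ 0.5369 -0.0368  0.1117] [0.5462 0.0095 0.1643] [ 0.5412 -0.0141  0.1227]
```

View pics/w3.png

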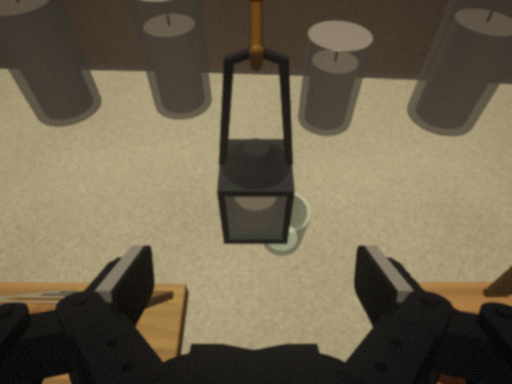

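The lantern is centred between the open fingers, with its body at (256,215), the hook wire at (257,55) and the bail free. I'll go in, close, then lift.

```bash
python3 -m pendant '[{"dx":0,"dy":0.005,"dz":0.15,"wx":-0.001,"wy":0,"wz":0,"jaw":1},{"dx":0,"dy":0.005,"dz":0.25,"wx":-0.001,"wy":0,"wz":0,"jaw":1},{"dx":-0.004,"dy":0.006,"dz":0.3,"wx":-0.001,"wy":0,"wz":0,"jaw":1},{"dx":-0.004,"dy":0.006,"dz":0.35,"wx":-0.001,"wy":0,"wz":0,"jaw":1},{"dx":-0.004,"dy":0.006,"dz":0.35,"wx":-0.001,"wy":0,"wz":0,"jaw":1},{"dx":-0.004,"dy":0.006,"dz":0.35,"wx":-0.001,"wy":0,"wz":0,"jaw":1}]'
python3 -m pendant '[{"dx":0,"dy":0,"dz":0,"wx":0,"wy":0,"wz":0,"jaw":0.45},{"dx":0,"dy":0,"dz":0,"wx":0,"wy":0,"wz":0,"jaw":0.3},{"dx":0,"dy":0,"dz":0,"wx":0,"wy":0,"wz":0,"jaw":0.3},{"dx":0,"dy":0,"dz":0,"wx":0,"wy":0,"wz":0,"jaw":0.3},{"dx":0,"dy":0,"dz":0,"wx":0,"wy":0,"wz":0,"jaw":0.3},{"dx":0,"dy":0,"dz":0,"wx":0,"wy":0,"wz":0,"jaw":0.3}]'
python3 - <<'E'
from h import *
np.set_printoptions(precision=4,suppress=True)
s=robot.sense();print(s['joint_positions'].round(3),s['time_s'],s['grip_width'],s['grasp_force'],s['force'])
p=s['tool_pos'];R=Ro.from_quat(s['tcp_rot']).as_matrix()
for d in([0,0,.015],[-.003,0,.03],[-.06,0,.033]):print(delta(p+d,R))
snap('wrist','w4')
E
```

```text
time_s: 6.48
tool_pos: [0.5756, -0.0109, 0.1276]
tcp_rot: [0.887, 0.023, 0.461, -0.011]
force: [0.1, -0.2, 0.9]
grip_width: 0.0856
grasp_force: 0.0
time_s: 7.22
tool_pos: [0.5761, -0.0112, 0.1277]
tcp_rot: [0.887, 0.023, 0.461, -0.011]
force: [-3.0, -1.0, 4.5]
grip_width: 0.0453
grasp_force: 63.1
[-0.326 -0.186  2.296  1.241  0.323  0.122] 7.225 0.04528910238595262 63.06840777397156 [-3.0011 -1.0293  4.4937]
(array([ 0.0409,  0.    , -0.0288]), array([0., 0., 0.]))
(array([ 0.0761, -0.0004, -0.0657]), array([0., 0., 0.]))
(array([-0.0249, -0.0101, -0.2267]), array([0., 0., 0.]))
```

View pics/w4.png

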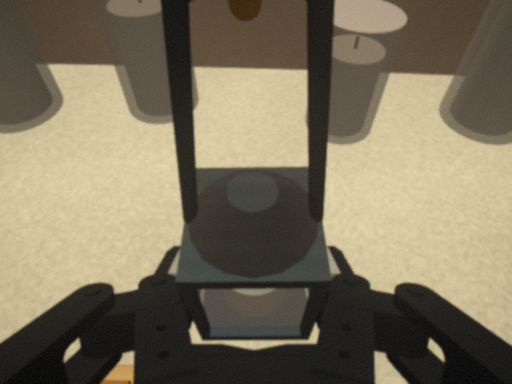

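The lantern is gripped on its body, square between the pads, at 45 mm and 63 N. I'll lift 30 mm and then draw it out towards the robot.

```bash
python3 -m pendant '[{"dx":0.02,"dy":0,"dz":-0.014,"wx":0,"wy":0,"wz":0,"jaw":0.3},{"dx":0.041,"dy":0,"dz":-0.029,"wx":0,"wy":0,"wz":0,"jaw":0.3},{"dx":0.06,"dy":0,"dz":-0.043,"wx":0,"wy":0,"wz":0,"jaw":0.3},{"dx":0.08,"dy":0,"dz":-0.06,"wx":0,"wy":0,"wz":0,"jaw":0.3},{"dx":0.08,"dy":0,"dz":-0.06,"wx":0,"wy":0,"wz":0,"jaw":0.3}]'
python3 -m pendant '[{"dx":-0.03,"dy":-0.003,"dz":-0.043,"wx":0,"wy":0,"wz":0,"jaw":0.3},{"dx":-0.06,"dy":-0.006,"dz":-0.09,"wx":0,"wy":0,"wz":0,"jaw":0.3},{"dx":-0.1,"dy":-0.01,"dz":-0.16,"wx":0,"wy":0,"wz":0,"jaw":0.3},{"dx":-0.1,"dy":-0.01,"dz":-0.16,"wx":0,"wy":0,"wz":0,"jaw":0.3},{"dx":-0.1,"dy":-0.01,"dz":-0.16,"wx":0,"wy":0,"wz":0,"jaw":0.3}]'
python3 - <<'E'
from h import *
from kin import K,ik
np.set_printoptions(precision=3,suppress=True)
s=robot.sense();print(s['joint_positions'].round(3),s['time_s'],s['grip_width'],s['grasp_force'],s['force'])
p=s['tool_pos'];R=Ro.from_quat(s['tcp_rot']).as_matrix();print(p)
w=snap('wrist','w5');T=snap('top','t5');S=snap('side','s5')
# lantern cloud, in tool frame & side-view corners
W=cloud(S);m=(abs(W[...,1]+.012)<.045)&(W[...,0]>.45)&(W[...,0]<.56)&(W[...,2]>.1)&(W[...,2]<.29)&(S['d']>0)
v,u=np.nonzero(m);print(u.min(),u.max(),v.min(),v.max())
cv2.imwrite('pics/s5c.png',cv2.resize(S['im'][120:270,170:340,::-1],None,fx=4,fy=4,interpolation=2))
E
```

```text
time_s: 7.9
tool_pos: [0.575, -0.011, 0.1574]
tcp_rot: [0.887, 0.023, 0.461, -0.011]
force: [0.0, 0.9, -0.9]
grip_width: 0.0456
grasp_force: 62.9
time_s: 8.52
tool_pos: [0.5187, -0.0111, 0.1603]
tcp_rot: [0.887, 0.023, 0.461, -0.011]
force: [-0.0, 0.5, -1.6]
grip_width: 0.0451
grasp_force: 62.8
[-0.4   -0.414  2.368  0.942  0.456  0.408] 8.525 0.04509165470061934 62.83244848251343 [-0.001  0.492 -1.615]
[ 0.519 -0.011  0.16 ]
209 268 155 226
```

View pics/s5c.png

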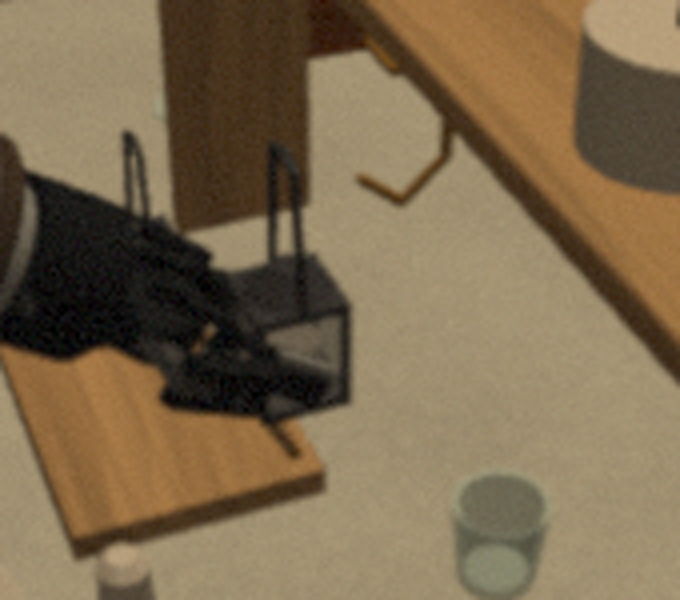

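The lantern is off the hook, hanging upright in the gripper, with its bail clear of the hook tip at side px ≈(260,165). Next I'll measure its pose in the hand.

Run:
```python
from h import *
np.set_printoptions(precision=4,suppress=True)
c0=np.array([.5065,-.011,.1405]);yaw=.052
for f in('t5','w5','s5'):
    C=load(f);W=cloud(C)
    a=Ro.from_euler('z',-yaw).apply((W-c0).reshape(-1,3)).reshape(W.shape)
    ok=(C['d']>0)&(C['im'].astype(int).sum(-1)<260)
    m=ok&(abs(a[...,0])<.02)&(abs(a[...,1])<.018)&(abs(a[...,2]-.06)<.02)
    p=a[m]
    if len(p)>30:
        for _ in range(5):
            A=np.c_[p[:,:2],np.ones(len(p))];k=np.linalg.lstsq(A,p[:,2],rcond=None)[0];r=p[:,2]-A@k
            g=abs(r)<max(.002,2*np.median(abs(r)));p=p[g]
        print(f,'top plane slopes,z',k,len(p),r.std())
    m=ok&(abs(a[...,0])<.02)&(abs(a[...,1])<.03)&(a[...,2]>.09)&(a[...,2]<.15)
    p=a[m];
    if len(p)>10:
        print(f,'bail',len(p),p.mean(0),p.min(0),p.max(0))
        print('  slope dx/dz',np.polyfit(p[:,2],p[:,0],1))
    print([np.round(proj(C,c0+Ro.from_euler('z',yaw).apply(q)),1) for q in([.023,-.023,.06],[.023,-.023,0],[-.023,-.023,.06],[0,0,.1375])])
```

```text
t5 top plane slopes,z [-0.1402 -0.2457  0.0709] 225 0.003444655963524904
t5 bail 80 [-0.0022 -0.0016  0.1297] [-0.0042 -0.0219  0.0902] [0.0009 0.018  0.1445]
  slope dx/dz [ 0.0464 -0.0082]
[array([278.7, 180.5]), array([276.5, 186. ]), array([279.5, 204.4]), array([269.1, 185.5])]
w5 top plane slopes,z [ 0.5638 -0.02    0.0762] 6416 0.0016831778182982737
w5 bail 7619 [-0.0011  0.0003  0.1166] [-0.0037 -0.02    0.09  ] [0.0024 0.0199 0.1339]
  slope dx/dz [ 0.0029 -0.0014]
[array([311.5, 176. ]), array([296.2, 252.8]), array([327.7, 289.7]), array([250., -30.])]
s5 top plane slopes,z [ 0.1995 -0.043   0.0705] 106 0.001688756906576645
s5 bail 144 [ 0.0012 -0.003   0.1185] [-0.0011 -0.0216  0.0901] [0.0049 0.0174 0.1437]
  slope dx/dz [-0.0097  0.0024]
[array([256.5, 198. ]), array([256.4, 222.6]), array([233.1, 203.8]), array([239.6, 158.8])]
```

The bail is vertical in the hand (slope 0.003), with an offset of about (-12.7, 0) mm from the TCP and a base about 16 mm below it. I'll carry it above the inlay.

Run:
```python
from h import *
from kin import K,ik
R=tool(np.radians(35),.052)@np.diag([-1,-1,1.]);np.set_printoptions(precision=3,suppress=True)
q=robot.sense()['joint_positions']
for p in([.5197,-.09,.15],[.5197,-.177,.1],[.5197,-.177,.042],[.4788,-.179,.0707],[.438,-.181,.0994]):
    q,e=ik(np.array(p),R,K,q);print(delta(p,R),q,e)
```

```text
(array([-0.034,  0.264,  0.011]), array([0.   , 0.001, 0.   ])) [-0.667 -0.332  2.343  1.128  0.64   0.069] 1.089534712450657e-13
(array([-0.178,  0.553,  0.095]), array([0.   , 0.001, 0.   ])) [-0.884 -0.109  2.306  1.304  0.753 -0.303] 3.1071130085491566e-09
(array([-0.337,  0.553,  0.206]), array([0.   , 0.001, 0.   ])) [-0.884  0.039  2.342  1.504  0.722 -0.573] 1.2849105113232893e-11
(array([-0.337,  0.553,  0.04 ]), array([0.   , 0.001, 0.   ])) [-1.    -0.111  2.391  1.336  0.821 -0.45 ] 3.441941176518526e-12
(array([-0.337,  0.552, -0.127]), array([0.   , 0.001, 0.   ])) [-1.14  -0.264  2.425  1.187  0.963 -0.348] 9.405698442321864e-12
```

```bash
python3 -m pendant '[{"dx":-0.034,"dy":0.1,"dz":0.011,"wx":0,"wy":0.001,"wz":0,"jaw":0.3},{"dx":-0.034,"dy":0.2,"dz":0.011,"wx":0,"wy":0.001,"wz":0,"jaw":0.3},{"dx":-0.034,"dy":0.3,"dz":0.011,"wx":0,"wy":0.001,"wz":0,"jaw":0.3},{"dx":-0.034,"dy":0.4,"dz":0.011,"wx":0,"wy":0.001,"wz":0,"jaw":0.3},{"dx":-0.034,"dy":0.5,"dz":0.011,"wx":0,"wy":0.001,"wz":0,"jaw":0.3},{"dx":-0.1,"dy":0.553,"dz":0.05,"wx":0,"wy":0.001,"wz":0,"jaw":0.3},{"dx":-0.178,"dy":0.553,"dz":0.095,"wx":0,"wy":0.001,"wz":0,"jaw":0.3},{"dx":-0.178,"dy":0.553,"dz":0.095,"wx":0,"wy":0.001,"wz":0,"jaw":0.3},{"dx":-0.178,"dy":0.553,"dz":0.095,"wx":0,"wy":0.001,"wz":0,"jaw":0.3}]'
python3 - <<'E'
from h import *
np.set_printoptions(precision=4,suppress=True)
R=tool(np.radians(35),.052)@np.diag([-1,-1,1.])
s=robot.sense();print(s['joint_positions'].round(3),s['force'],s['tool_pos'])
for z in(.05,.042,.034,.028): print(z,delta([.5197,-.177,z],R))
snap('wrist','w6');S=snap('side','s6')
# inlay seen past lantern? bail cloud
W=cloud(S);c0=s['tool_pos']+[-.0127,0,-.0155]
a=Ro.from_euler('z',-.052).apply((W-c0).reshape(-1,3)).reshape(W.shape)
m=(S['d']>0)&(S['im'].astype(int).sum(-1)<260)&(abs(a[...,0])<.02)&(abs(a[...,1])<.03)&(a[...,2]>.09)&(a[...,2]<.15)
p=a[m];print(len(p),p.min(0),p.max(0),p.mean(0))
cv2.imwrite('pics/s6c.png',cv2.resize(S['im'][190:384,170:370,::-1],None,fx=3,fy=3,interpolation=2))
E
```

```text
time_s: 9.8
tool_pos: [0.5199, -0.1771, 0.1011]
tcp_rot: [0.886, 0.023, 0.462, -0.012]
force: [-0.3, -0.1, -0.6]
grip_width: 0.0454
grasp_force: 62.8
[-0.883 -0.113  2.309  1.305  0.752 -0.303] [-0.2815 -0.0966 -0.5514] [ 0.5199 -0.1771  0.1011]
0.05 (array([-0.1401, -0.0005,  0.0971]), array([ 0.0002, -0.0003,  0.0001]))
0.042 (array([-0.1619, -0.0006,  0.1124]), array([ 0.0002, -0.0003,  0.0001]))
0.034 (array([-0.1838, -0.0006,  0.1277]), array([ 0.0002, -0.0003,  0.0001]))
0.028 (array([-0.2002, -0.0006,  0.1391]), array([ 0.0002, -0.0003,  0.0001]))
128 [-0.0009 -0.0215  0.0908] [0.004  0.0174 0.1389] [ 0.0009 -0.0036  0.1165]
```

View pics/s6c.png

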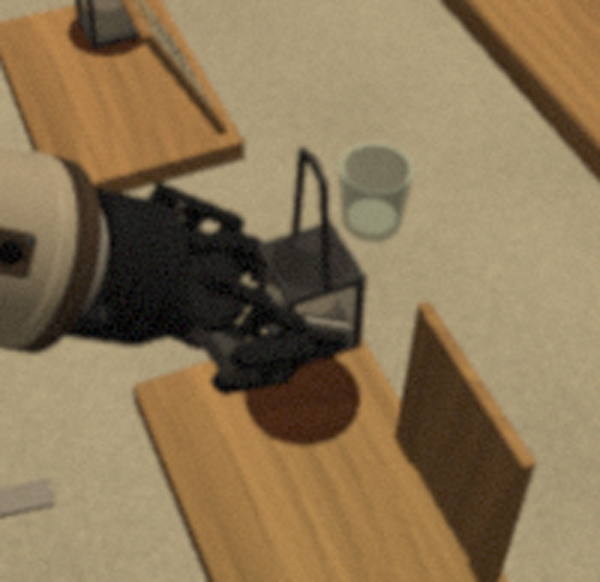

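The lantern is above the inlay (crop (300,400)), clear of the board on the right and of the votive. I'll lower it and feel for contact.

```bash
python3 -m pendant '[{"dx":-0.07,"dy":0,"dz":0.05,"wx":0,"wy":0,"wz":0,"jaw":0.3},{"dx":-0.14,"dy":0,"dz":0.097,"wx":0,"wy":0,"wz":0,"jaw":0.3},{"dx":-0.151,"dy":0,"dz":0.105,"wx":0,"wy":0,"wz":0,"jaw":0.3},{"dx":-0.156,"dy":0,"dz":0.109,"wx":0,"wy":0,"wz":0,"jaw":0.3},{"dx":-0.156,"dy":0,"dz":0.109,"wx":0,"wy":0,"wz":0,"jaw":0.3}]'
python3 -m pendant '[{"dx":-0.005,"dy":0,"dz":0.004,"wx":0,"wy":0,"wz":0,"jaw":0.3},{"dx":-0.008,"dy":0,"dz":0.006,"wx":0,"wy":0,"wz":0,"jaw":0.3},{"dx":-0.008,"dy":0,"dz":0.006,"wx":0,"wy":0,"wz":0,"jaw":0.3}]'
python3 -m pendant '[{"dx":-0.003,"dy":0,"dz":0.002,"wx":0,"wy":0,"wz":0,"jaw":0.3},{"dx":-0.005,"dy":0,"dz":0.004,"wx":0,"wy":0,"wz":0,"jaw":0.3},{"dx":-0.005,"dy":0,"dz":0.004,"wx":0,"wy":0,"wz":0,"jaw":0.3}]'
```

```text
time_s: 10.52
tool_pos: [0.5198, -0.1774, 0.0444]
tcp_rot: [0.886, 0.023, 0.462, -0.011]
force: [-0.3, -0.6, -0.4]
grip_width: 0.0451
grasp_force: 62.8
time_s: 10.9
tool_pos: [0.5196, -0.1771, 0.0404]
tcp_rot: [0.887, 0.023, 0.462, -0.012]
force: [-0.0, 0.1, -0.7]
grip_width: 0.0459
grasp_force: 62.8
time_s: 11.28
tool_pos: [0.5197, -0.1771, 0.0383]
tcp_rot: [0.887, 0.023, 0.462, -0.012]
force: [0.4, 0.1, -0.4]
grip_width: 0.0451
grasp_force: 62.8
```

```bash
python3 -m pendant '[{"dx":-0.003,"dy":0,"dz":0.002,"wx":0,"wy":0,"wz":0,"jaw":0.3},{"dx":-0.003,"dy":0,"dz":0.002,"wx":0,"wy":0,"wz":0,"jaw":0.3}]'
python3 -m pendant '[{"dx":-0.003,"dy":0,"dz":0.002,"wx":0,"wy":0,"wz":0,"jaw":0.3},{"dx":-0.003,"dy":0,"dz":0.002,"wx":0,"wy":0,"wz":0,"jaw":0.3}]'
```

```text
time_s: 11.52
tool_pos: [0.5196, -0.1771, 0.0372]
tcp_rot: [0.887, 0.023, 0.462, -0.012]
force: [-0.6, 0.1, -1.1]
grip_width: 0.0457
grasp_force: 62.8
time_s: 11.78
tool_pos: [0.5196, -0.1771, 0.0362]
tcp_rot: [0.887, 0.023, 0.462, -0.012]
force: [-0.4, 0.6, -1.2]
grip_width: 0.0455
grasp_force: 62.8
```

```bash
python3 -m pendant '[{"dx":-0.003,"dy":0,"dz":0.002,"wx":0,"wy":0,"wz":0,"jaw":0.3},{"dx":-0.003,"dy":0,"dz":0.002,"wx":0,"wy":0,"wz":0,"jaw":0.3}]'
```

```text
time_s: 12.02
tool_pos: [0.52, -0.1772, 0.0359]
tcp_rot: [0.886, 0.023, 0.463, -0.012]
force: [-2.3, 1.6, 8.7]
grip_width: 0.0455
grasp_force: 63.5
```

Contact at 8.7 N, as predicted. I'll release and back straight out.

```bash
python3 -m pendant '[{"dx":0.002,"dy":0,"dz":-0.001,"wx":0,"wy":0,"wz":0,"jaw":0.56},{"dx":0.002,"dy":0,"dz":-0.001,"wx":0,"wy":0,"wz":0,"jaw":0.65},{"dx":0.002,"dy":0,"dz":-0.001,"wx":0,"wy":0,"wz":0,"jaw":0.7},{"dx":0.002,"dy":0,"dz":-0.001,"wx":0,"wy":0,"wz":0,"jaw":0.7},{"dx":0.002,"dy":0,"dz":-0.06,"wx":0,"wy":0,"wz":0,"jaw":0.7},{"dx":0.002,"dy":0,"dz":-0.13,"wx":0,"wy":0,"wz":0,"jaw":0.7},{"dx":0.002,"dy":0,"dz":-0.24,"wx":0,"wy":0,"wz":0,"jaw":0.7},{"dx":0.002,"dy":0,"dz":-0.3,"wx":0,"wy":0,"wz":0,"jaw":0.7},{"dx":0.002,"dy":0,"dz":-0.3,"wx":0,"wy":0,"wz":0,"jaw":0.7}]'
python3 - <<'E'
from h import *
np.set_printoptions(precision=4,suppress=True)
s=robot.sense();print(s['joint_positions'].round(3),s['force'],s['tool_pos'])
w=snap('wrist','w7');S=snap('side','s7');T=snap('top','t7')
i0=np.array([.507,-.177,.02])
for C,n in((w,'w'),(S,'s'),(T,'t')):
    a=Ro.from_euler('z',-.052).apply((cloud(C)-i0).reshape(-1,3)).reshape(384,512,3)
    ok=(C['d']>0)&(C['im'].astype(int).sum(-1)<260)
    m=ok&(abs(a[...,0])<.02)&(abs(a[...,1])<.03)&(a[...,2]>.08)&(a[...,2]<.15);p=a[m]
    if len(p)>20:print(n,'bail',len(p),p.mean(0),p.min(0),p.max(0),np.polyfit(p[:,2],p[:,0],1))
b=np.hstack([cv2.resize(w['im'][:,:,::-1],(400,300)),cv2.resize(S['im'][250:384,190:369,::-1],(400,300))])
cv2.imwrite('pics/m7.png',b)
# inlay geometry check from wrist and precise boards (old top0)
E
```

```text
time_s: 13.15
tool_pos: [0.4461, -0.1817, 0.088]
tcp_rot: [0.886, 0.023, 0.462, -0.01]
force: [-0.2, 0.4, -0.0]
grip_width: 0.06
grasp_force: 0.0
[-1.111 -0.219  2.429  1.233  0.921 -0.396] [-0.2417  0.4379 -0.0036] [ 0.4461 -0.1817  0.088 ]
w bail 2244 [-0.0007 -0.0008  0.1162] [-0.003  -0.0213  0.08  ] [0.0024 0.0195 0.1379] [ 0.0084 -0.0017]
s bail 127 [ 0.0014 -0.0048  0.1126] [-0.0007 -0.0229  0.0803] [0.0044 0.0167 0.1389] [-0.0017  0.0016]
t bail 68 [-0.0017  0.0011  0.1222] [-0.0039 -0.0199  0.0804] [0.0012 0.019  0.1386] [ 0.0251 -0.0047]
```

View pics/m7.png

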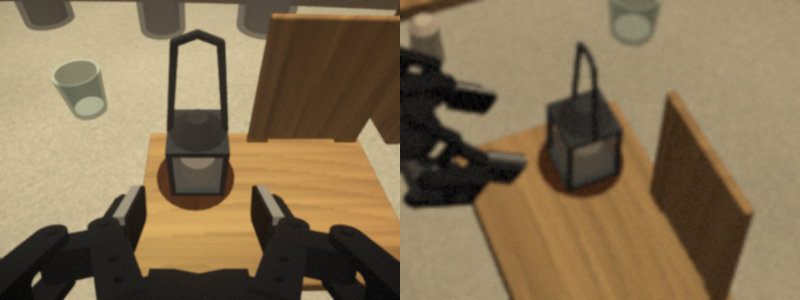

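The lantern stands upright and centred on the inlay, within about 2 mm. For the board I'll keep the tool pitched at the target lean (about 1.09 rad), straddle the free edge, pull to the final pose and close the jaws so the pads set the angle. First I'll check inverse kinematics.

```bash
cat > fold.py <<'E'
from h import *
from kin import K,ik,sols,lo,hi
np.set_printoptions(precision=3,suppress=True)
yaw=.052;hinge=np.array([.5523,-.282,.027]);hx=np.array([np.cos(yaw),np.sin(yaw),0]);hy=np.array([-np.sin(yaw),np.cos(yaw),0])
def edge(a):return hinge+.12*(-np.cos(a)*hx+np.array([0,0,np.sin(a)]))
def Rt(a,s):return tool(a,yaw)@Ro.from_euler('z',s*np.pi/2).as_matrix()
E
python3 - <<'E'
from fold import *
A=1.09
for s in(1,-1):
  R=Rt(A,s);z=R[:,2];up=np.cross(hy,z)*-1  # 'up' = rear direction
  print(s,'rear dir',up,'camera dir (tool x)',R[:,0])
  for nm,p in(('above',edge(1.615)+.024*z-.004*up-.07*z),('ins',edge(1.615)+.024*z-.004*up),('fin',edge(A)+.024*z),('out',edge(A)+.024*z-.08*z)):
    for q in sols(p,R):
        bad=((q<lo)|(q>hi)).nonzero()[0]+1
        print(s,nm,p,q,bad)
E
```

```text
1 rear dir [0.885 0.046 0.462] camera dir (tool x) [-0.052  0.999 -0.   ]
1 above [ 0.533 -0.283  0.186] [-0.809 -0.001  1.768  0.408  1.084 -1.   ] []
1 ins [ 0.565 -0.281  0.124] [-0.759  0.106  1.788  0.426  0.948 -1.01 ] []
1 fin [ 0.508 -0.284  0.112] [-0.85   0.028  1.898  0.46   0.956 -1.121] []
1 out [ 0.471 -0.286  0.183] [-0.917 -0.097  1.865  0.436  1.126 -1.109] []
-1 rear dir [0.885 0.046 0.462] camera dir (tool x) [ 0.052 -0.999 -0.   ]
-1 above [ 0.533 -0.283  0.186] [-0.809 -0.001  1.768  0.408  1.084  2.141] []
-1 ins [ 0.565 -0.281  0.124] [-0.759  0.106  1.788  0.426  0.948  2.132] []
-1 fin [ 0.508 -0.284  0.112] [-0.85   0.028  1.898  0.46   0.956  2.021] []
-1 out [ 0.471 -0.286  0.183] [-0.917 -0.097  1.865  0.436  1.126  2.032] []
```

Run:
```python
from fold import *
A=1.09;R=Rt(A,1)
print(delta([.43,-.25,.24],R))
```

```text
(array([ 0.38 ,  0.228, -0.347]), array([ 0.12, -0.12, -0.49]))
```

```bash
python3 -m pendant '[{"dx":0.2,"dy":0.06,"dz":-0.25,"wx":0,"wy":0,"wz":0,"jaw":0.65},{"dx":0.38,"dy":0.15,"dz":-0.347,"wx":0,"wy":0,"wz":0,"jaw":0.65},{"dx":0.38,"dy":0.228,"dz":-0.347,"wx":0.12,"wy":-0.12,"wz":-0.49,"jaw":0.65},{"dx":0.38,"dy":0.228,"dz":-0.347,"wx":0.12,"wy":-0.12,"wz":-0.49,"jaw":0.65},{"dx":0.38,"dy":0.228,"dz":-0.347,"wx":0.12,"wy":-0.12,"wz":-0.49,"jaw":0.65},{"dx":0.38,"dy":0.228,"dz":-0.347,"wx":0.12,"wy":-0.12,"wz":-0.49,"jaw":0.65},{"dx":0.38,"dy":0.228,"dz":-0.347,"wx":0.12,"wy":-0.12,"wz":-0.49,"jaw":0.65},{"dx":0.38,"dy":0.228,"dz":-0.347,"wx":0.12,"wy":-0.12,"wz":-0.49,"jaw":0.65},{"dx":0.38,"dy":0.228,"dz":-0.347,"wx":0.12,"wy":-0.12,"wz":-0.49,"jaw":0.65},{"dx":0.38,"dy":0.228,"dz":-0.347,"wx":0.12,"wy":-0.12,"wz":-0.49,"jaw":0.65},{"dx":0.38,"dy":0.228,"dz":-0.347,"wx":0.12,"wy":-0.12,"wz":-0.49,"jaw":0.65},{"dx":0.38,"dy":0.228,"dz":-0.347,"wx":0.12,"wy":-0.12,"wz":-0.49,"jaw":0.65},{"dx":0.38,"dy":0.228,"dz":-0.347,"wx":0.12,"wy":-0.12,"wz":-0.49,"jaw":0.65}]'
python3 - <<'E'
from fold import *
A=1.09;R=Rt(A,1);z=R[:,2];up=-np.cross(hy,z)
print(robot.sense()['joint_positions'])
p=edge(1.615)+.024*z-.004*up
print(edge(1.615));print('above',delta(p-.07*z,R));print('ins',delta(p,R));print('fin',delta(edge(A)+.024*z,R))
w=snap('wrist','w8');S=snap('side','s8')
for C,n in((w,'w'),(S,'s')):
    W=cloud(C);m=(C['d']>0)&(W[...,1]<-.24)&(W[...,1]>-.33)&(W[...,0]>.53)&(W[...,0]<.585)&(W[...,2]>.04)&(W[...,2]<.16);p=W[m]
    if len(p)>20:
        print(n,len(p),p.max(0));t=p[p[:,2]>.12];print(t.mean(0),t.min(0),t.max(0),'dx/dz',np.polyfit(p[:,2],p[:,0]+p[:,1]*.052,1))
E
```

```text
time_s: 14.92
tool_pos: [0.4302, -0.2497, 0.2397]
tcp_rot: [0.669, 0.704, 0.173, 0.163]
force: [-0.2, 0.9, -0.3]
grip_width: 0.0553
grasp_force: 0.0
[-0.944 -0.257  1.88   0.419  1.269 -1.071]
[ 0.558 -0.282  0.147]
above (array([-0.129,  0.215,  0.315]), array([-0., -0., -0.]))
ins (array([-0.129,  0.215,  0.548]), array([-0., -0., -0.]))
fin (array([-0.129,  0.028,  0.494]), array([-0., -0., -0.]))
w 5494 [ 0.561 -0.24   0.148]
[ 0.553 -0.275  0.135] [ 0.549 -0.33   0.12 ] [ 0.561 -0.24   0.148] dx/dz [0.048 0.532]
s 1737 [ 0.565 -0.24   0.151]
[ 0.555 -0.287  0.139] [ 0.55 -0.33  0.12] [ 0.565 -0.24   0.151] dx/dz [0.053 0.533]
```

The board edge is confirmed at about (0.558,-0.282,0.147). I'll line up, then insert along the tool axis.

```bash
python3 -m pendant '[{"dx":-0.129,"dy":0.215,"dz":0.2,"wx":0,"wy":0,"wz":0,"jaw":0.65},{"dx":-0.129,"dy":0.215,"dz":0.25,"wx":0,"wy":0,"wz":0,"jaw":0.65},{"dx":-0.129,"dy":0.215,"dz":0.315,"wx":0,"wy":0,"wz":0,"jaw":0.65},{"dx":-0.129,"dy":0.215,"dz":0.38,"wx":0,"wy":0,"wz":0,"jaw":0.65},{"dx":-0.129,"dy":0.215,"dz":0.43,"wx":0,"wy":0,"wz":0,"jaw":0.65},{"dx":-0.129,"dy":0.215,"dz":0.48,"wx":0,"wy":0,"wz":0,"jaw":0.65},{"dx":-0.129,"dy":0.215,"dz":0.52,"wx":0,"wy":0,"wz":0,"jaw":0.65},{"dx":-0.129,"dy":0.215,"dz":0.548,"wx":0,"wy":0,"wz":0,"jaw":0.65},{"dx":-0.129,"dy":0.215,"dz":0.548,"wx":0,"wy":0,"wz":0,"jaw":0.65}]'
python3 - <<'E'
from fold import *
A=1.09;R=Rt(A,1);z=R[:,2]
print(robot.sense()['joint_positions'])
print('fin',delta(edge(A)+.024*z,R))
w=snap('wrist','w9');S=snap('side','s9')
cv2.imwrite('pics/m9.png',np.hstack([cv2.resize(w['im'][:,:,::-1],(400,300)),cv2.resize(S['im'][234:384,220:420,::-1],(400,300))]))
E
```

```text
time_s: 16.15
tool_pos: [0.5648, -0.2818, 0.1239]
tcp_rot: [0.668, 0.705, 0.172, 0.164]
force: [-0.1, -0.5, 0.0]
grip_width: 0.0555
grasp_force: 0.0
[-0.76   0.105  1.789  0.424  0.948 -1.01 ]
fin (array([ 0.002, -0.186, -0.053]), array([-0.,  0.,  0.]))
```

View pics/m9.png

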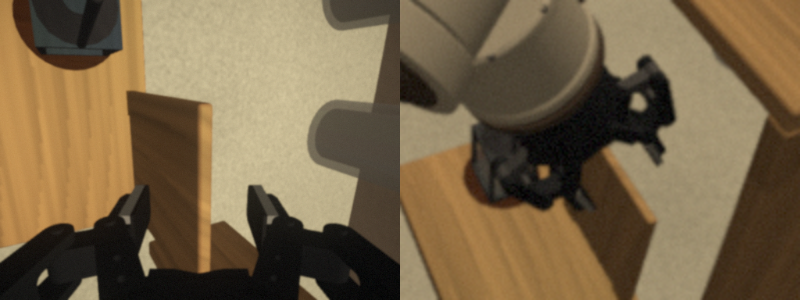

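The fingers straddle the board's free edge (left panel x≈130–260, board edge at 210) with no contact yet. I'll pull to the final pose.

```bash
python3 -m pendant '[{"dx":0,"dy":-0.03,"dz":0,"wx":0,"wy":0,"wz":0,"jaw":0.65},{"dx":0,"dy":-0.06,"dz":-0.01,"wx":0,"wy":0,"wz":0,"jaw":0.65},{"dx":0.001,"dy":-0.09,"dz":-0.02,"wx":0,"wy":0,"wz":0,"jaw":0.65},{"dx":0.001,"dy":-0.12,"dz":-0.03,"wx":0,"wy":0,"wz":0,"jaw":0.65},{"dx":0.002,"dy":-0.15,"dz":-0.042,"wx":0,"wy":0,"wz":0,"jaw":0.65},{"dx":0.002,"dy":-0.17,"dz":-0.048,"wx":0,"wy":0,"wz":0,"jaw":0.65},{"dx":0.002,"dy":-0.186,"dz":-0.053,"wx":0,"wy":0,"wz":0,"jaw":0.65},{"dx":0.002,"dy":-0.186,"dz":-0.053,"wx":0,"wy":0,"wz":0,"jaw":0.65}]'
python3 -m pendant '[{"dx":0,"dy":0,"dz":0,"wx":0,"wy":0,"wz":0,"jaw":0.5},{"dx":0,"dy":0,"dz":0,"wx":0,"wy":0,"wz":0,"jaw":0.35},{"dx":0,"dy":0,"dz":0,"wx":0,"wy":0,"wz":0,"jaw":0.25}]'
python3 - <<'E'
from fold import *
s=robot.sense();print(s['tool_pos'],s['force'])
w=snap('wrist','w10')
cv2.imwrite('pics/w10.png',w['im'][:,:,::-1])
W=cloud(w);m=(w['d']>0)&(W[...,1]<-.23)&(W[...,1]>-.27)&(W[...,2]>.04)&(W[...,2]<.17)&(W[...,0]>.45)&(W[...,0]<.58);p=W[m]
x=p[:,0]+p[:,1]*.052
k=np.polyfit(p[:,2],x,1);print(len(p),k,np.pi/2+np.arctan(k[0]),p.max(0))
E
```

```text
time_s: 17.25
tool_pos: [0.5076, -0.2843, 0.1124]
tcp_rot: [0.669, 0.705, 0.172, 0.164]
force: [-0.3, 0.4, -0.1]
grip_width: 0.0552
grasp_force: 0.0
time_s: 17.62
tool_pos: [0.5081, -0.2843, 0.1127]
tcp_rot: [0.668, 0.705, 0.172, 0.164]
force: [-0.1, -0.2, 1.3]
grip_width: 0.0214
grasp_force: 0.8
[ 0.508 -0.284  0.113] [-0.076 -0.238  1.305]
3858 [-0.618  0.567] 1.0172284203860467 [ 0.541 -0.23   0.17 ]
```

```bash
python3 -m pendant '[{"dx":0,"dy":0,"dz":0,"wx":0,"wy":0,"wz":0,"jaw":0.18},{"dx":0,"dy":0,"dz":0,"wx":0,"wy":0,"wz":0,"jaw":0.13},{"dx":0,"dy":0,"dz":0,"wx":0,"wy":0,"wz":0,"jaw":0.08},{"dx":0,"dy":0,"dz":0,"wx":0,"wy":0,"wz":0,"jaw":0.08}]'
python3 - <<'E'
from fold import *
s=robot.sense();print(s['tool_pos'],s['force'],s['wrist_torque'])
P=[]
for i in range(4):
    im,d=robot.camera('top');C=load('t7');C['d']=d;W=cloud(C)
    P.append(W)
W=np.median(P,0)
def fit(y0,y1,x0=.44,x1=.56):
    m=(W[...,2]>.035)&(W[...,2]<.15)&(W[...,1]>y0)&(W[...,1]<y1)&(W[...,0]>x0)&(W[...,0]<x1);p=W[m]
    for _ in range(8):
        c=p.mean(0);V=np.linalg.svd(p-c,full_matrices=False)[2];r=(p-c)@V[2];p=p[abs(r)<max(.0025,1.5*np.median(abs(r)))]
    n=V[2]*np.sign(V[2][2]);print(len(p),c,n,'angle',np.arctan2(n[:2]@[np.cos(yaw),np.sin(yaw)],n[2]),r.std())
fit(.065,.165);fit(-.265,-.235);fit(-.335,-.31)
E
```

```text
time_s: 18.18
tool_pos: [0.508, -0.2843, 0.1127]
tcp_rot: [0.668, 0.705, 0.172, 0.164]
force: [-0.6, 1.7, 3.4]
grip_width: 0.0074
grasp_force: 28.3
[ 0.508 -0.284  0.113] [-0.646  1.657  3.373] [0.107 0.075 0.065]
827 [0.499 0.115 0.093] [0.888 0.047 0.458] angle 1.09493196025579 0.000575134721045449
252 [ 0.52  -0.25   0.091] [0.882 0.065 0.467] angle 1.0843937870796139 0.0005188951948972487
49 [ 0.54 -0.32  0.06] [0.886 0.021 0.463] angle 1.0894232598794322 0.00030061899952483817
```

The board is gripped at about 1.087, against 1.095 for the neighbour. I'll release, back out along the tool axis and compare both boards unobstructed.

```bash
python3 -m pendant '[{"dx":0,"dy":0,"dz":0,"wx":0,"wy":0,"wz":0,"jaw":0.2},{"dx":0,"dy":0,"dz":0,"wx":0,"wy":0,"wz":0,"jaw":0.35},{"dx":0,"dy":0,"dz":0,"wx":0,"wy":0,"wz":0,"jaw":0.5},{"dx":0,"dy":0,"dz":0,"wx":0,"wy":0,"wz":0,"jaw":0.5},{"dx":0,"dy":0,"dz":-0.1,"wx":0,"wy":0,"wz":0,"jaw":0.5},{"dx":0,"dy":0,"dz":-0.25,"wx":0,"wy":0,"wz":0,"jaw":0.5},{"dx":0,"dy":0,"dz":-0.4,"wx":0,"wy":0,"wz":0,"jaw":0.5},{"dx":0,"dy":-0.2,"dz":-0.5,"wx":0,"wy":0,"wz":0,"jaw":0.5},{"dx":0,"dy":-0.2,"dz":-0.5,"wx":0,"wy":0,"wz":0,"jaw":0.5},{"dx":0,"dy":-0.2,"dz":-0.5,"wx":0,"wy":0,"wz":0,"jaw":0.5}]'
python3 - <<'E'
from fold import *
print(robot.sense()['joint_positions'])
def fit(W,y0,y1,t,x0=.44,x1=.57):
    m=(W[...,2]>.035)&(W[...,2]<.15)&(W[...,1]>y0)&(W[...,1]<y1)&(W[...,0]>x0)&(W[...,0]<x1);p=W[m]
    for _ in range(8):
        c=p.mean(0);V=np.linalg.svd(p-c,full_matrices=False)[2];r=(p-c)@V[2];p=p[abs(r)<max(.0025,1.5*np.median(abs(r)))]
    n=V[2]*np.sign(V[2][2]);print(t,len(p),c,n,'angle',np.arctan2(n[:2]@[np.cos(yaw),np.sin(yaw)],n[2]),r.std())
for n in('top','side'):
    P=[];C=snap(n,n[0]+'11')
    for i in range(4):
        C['d']=robot.camera(n)[1];P.append(cloud(C))
    W=np.median(P,0)
    for y0,y1,t in((.065,.165,'nb'),(-.33,-.235,'ub')):fit(W,y0,y1,n+t)
a=cv2.imread('pics/t11.png')[120:290,100:460];b=cv2.imread('pics/s11.png')[120:384,120:420]
cv2.imwrite('pics/m11.png',np.hstack([cv2.resize(a,(440,208)) if 0 else cv2.copyMakeBorder(cv2.resize(a,(440,208)),0,192,0,0,0),cv2.resize(b,(355,400))]))
E
```

```text
time_s: 19.62
tool_pos: [0.3856, -0.291, 0.2183]
tcp_rot: [0.669, 0.704, 0.172, 0.165]
force: [-0.3, -0.8, -0.5]
grip_width: 0.0431
grasp_force: 0.0
[-1.103 -0.248  1.918  0.454  1.292 -1.241]
topnb 827 [0.499 0.115 0.093] [0.887 0.047 0.458] angle 1.0945611868062888 0.000578943789731633
topub 761 [ 0.521 -0.281  0.093] [0.883 0.052 0.467] angle 1.0847192296557433 0.0006041456393930482
sidenb 197 [0.501 0.11  0.097] [0.881 0.044 0.47 ] angle 1.0812092908275297 0.0008284290807040475
sideub 546 [ 0.521 -0.285  0.1  ] [0.874 0.045 0.484] angle 1.0651415383544374 0.0008762339004823479
```

View pics/m11.png

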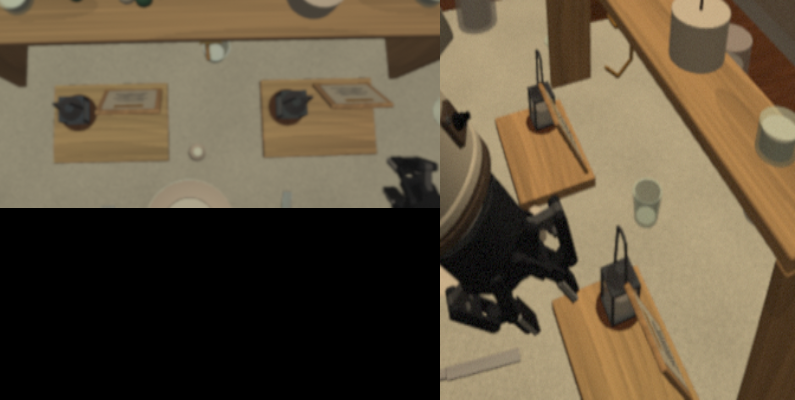

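Both lanterns stand upright on their inlays, and the two boards lean alike (1.085 against 1.095 rad). The votive and shaker haven't moved, and the arm is clear, so I'm handing in.

```bash
python3 -c "
from bench import robot
print(robot.hand_in())"
```

```text
the job is handed in; nothing more can be done
None
```

The job is handed in: the lantern stands upright on the unfinished stand's inlay, within about 2 mm of centre, and that stand's board leans at about 1.085 rad against the neighbour's 1.095 rad, with the arm clear of everything.

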